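# Load a test cartridge into the reader behind its notched gate

### The job

Load the orange-ended test cartridge into the cartridge reader. Lift the red knob out of its notch, carry it left past the half-way notch and drop it into the far notch, so that the gate uncovers the slot; take the orange cartridge out of the warming block, plain end first push it through the slot until it is fully home, its end flush with the sloping face; then bring the knob back and drop it into the notch it started in, so that the gate covers the slot. Leave the blue cartridge in its place and do not disturb the three small bottles nearby.

Things in the scene. Friction and masses are not known exactly. Their poses are not given: they have to be found in the camera images.
- reader: White bench-top reader fixed to the table, 160 (y) x 170 (x) x 110 mm. Origin: centre of its underside, z up, x to its back. From the 35 mm high front edge its face rises at 30 deg. A steel notched bar (7 mm wide, top 10.5 mm off the face, notches 10 mm wide, 8.5 deep) crosses the face 21 mm up the slope; the knob's tongue drops into its notches from above.
- slot: Dark-edged blind slot in the sloping face: 32.5 (y) x 10 (x) x 60 mm deep. Origin: middle of its mouth; z out of the face, square to it (30 deg from vertical, leaning to the robot), x up the slope, y left. 30 mm in, a sprung finger in the +x wall starts to press the cartridge to the other wall: it stays where it is left and takes a few N (under 12) to push on.
- gate (a joint): Gate travel in m along slot +y (left): 0 shut, slot covered; 0.030 half-way notch (for narrow strips; slot still partly covered); 0.060 far notch, slot clear. A dark steel plate, 40 mm wide (y), 3 to 6 mm off the face, from 7 mm below the knob's axis to past the slot; it cannot pass a cartridge standing over 3 mm out of the slot. Slides with about 1 N.
- knob (a joint): Lift of the red knob in m, square to the face (slot +z): 0 = its tongue (7 mm thick) is at the bottom of a notch, 0.0085 = the tongue lies on top of the bar's teeth, 0.016 = end of lift. A spring pulls it down with 2 to 4 N. The gate moves along only with the knob lifted 9 mm or more; 1.5 mm play each way in a notch. Under it a guide block, 26 mm wide, stands 15 mm off the face.
- knob_grip (a point): On the red pull knob's axis, 36 mm off the face when down. Axis square to the face, axes as the slot's. The 18 mm thick grip reaches from 16 mm below this point (towards the face) to 8 mm above, then a rim of 21 mm, top 16 mm above. Moves with gate and lift; with the gate shut it is 53 mm down the slope from the slot's middle.
- warm_block: Aluminium warming block fixed to the table, 52 (x) x 130 (y) x 36 mm. Origin: centre of its underside, z up. Two upright pockets 28 mm deep at y = -27.5 and +27.5 mm hold one cartridge each, broad faces to +x and -x; either colour may be in either.
- orange_cartridge: White test cartridge with an orange ribbed end, 8 thick (x) x 30 (y) x 60 mm (z), 25 g. Origin: middle of its plain white end, which narrows to 4.5 x 25.5 mm over the last 6 mm; z runs to the orange end. Starts upright in the block, orange end up, origin 8 mm above the table, upper 32 mm clear. Both broad faces are alike; either may face up.
- blue_cartridge: The same cartridge with a blue end, in the other pocket of the block; it must stay there. Origin and axes as for the orange one.
- lime_bottle: Bystander: white bottle with a lime-green cap, 43 mm in diameter, 109 mm tall, origin at the centre of its underside.
- dropper_bottle: Bystander: small dropper bottle with blue liquid, 27 mm in diameter, 60 mm tall, origin at the centre of its underside.
- dome_stick: Bystander: small round grey bottle with a domed cap, 32 mm in diameter, 58 mm tall, origin at the centre of its underside.
Mind the look-alikes: they are no part of the job. Leave any pink look-alike of the blue_cartridge alone.

How it is judged:
On the way, in this order (a step that is already met when the one before it is completed fails the run):
1. the knob is down in the far notch and the gate clear of the slot (value of joint gate between 0.0572 and 0.0628 m and value of joint knob below 0.002 m), for 0.2 s.
2. the orange cartridge is out of the warming block (z of orange_cartridge in the frame of warm_block above 0.04 m), for 0.1 s.
3. the orange cartridge is fully home in the slot, its end flush with the face (z of orange_cartridge in the frame of slot below -0.0575 m and x of orange_cartridge in the frame of slot between -0.004 and 0.004 m and y of orange_cartridge in the frame of slot between -0.004 and 0.004 m and angle between the z axis of orange_cartridge and the z axis of slot, either way round below 0.12 rad), for 0.2 s.
At the end, for the whole second after the job is handed in: The orange cartridge rests in the slot, its ribbed end within 2.5 mm of flush; the knob is down (within 2 mm) in the notch it started in and the gate is shut (within 2.8 mm); the blue cartridge still stands in its pocket and the three bystanders stand (all of step 3 and linear speed of orange_cartridge below 0.01 m/s and value of joint gate between -0.0028 and 0.0028 m and value of joint knob below 0.002 m and distance of blue_cartridge from where it was at the start of the episode below 0.006 m and angle between blue_cartridge's own z axis and vertical below 0.12 rad and angle between each of lime_bottle, dropper_bottle, dome_stick's own z axis and vertical below 0.2 rad); the robot touches nothing.
It fails at once if the blue cartridge is pulled out or shifted by more than 6 mm (distance of blue_cartridge from where it was at the start of the episode above 0.006 m).
It fails at once if the green-capped bottle is shifted by more than 20 mm or knocked over (distance of lime_bottle from where it was at the start of the episode above 0.02 m or angle between lime_bottle's own z axis and vertical above 0.35 rad).
It fails at once if the dropper bottle is shifted by more than 20 mm or knocked over (distance of dropper_bottle from where it was at the start of the episode above 0.02 m or angle between dropper_bottle's own z axis and vertical above 0.35 rad).
It fails at once if the grey dome-capped bottle is shifted by more than 20 mm or knocked over (distance of dome_stick from where it was at the start of the episode above 0.02 m or angle between dome_stick's own z axis and vertical above 0.35 rad).
It also fails if it takes over 61 s, if anything falls off the work surface, if the arm or the gripper's body presses on something with over 40 N, if the wrist force passes 120 N, or if a joint passes its speed limit or range.

### The arm

A 6-joint arm with a two-finger parallel gripper is mounted at the origin on the work surface; the furniture and walls round the work are solid. World frame = base frame: x ahead of the robot, y to its left, z up, the work surface at z = 0. Lengths are in m, angles in rad, forces in N, time in s.
With the tool pointing down it reaches from about 0.25 to 0.775 m from the base axis. Payload 8.9 kg.
Tool frame: the origin (TCP) lies between the finger pads; the fingertips stand arm.finger_overhang ahead of it and the grasp point (between the pads) lies 2 mm behind it (arm.finger_overhang is the distance from the TCP to the fingertips, in m); z points along the fingers, y is the line along which they close (so a half turn about z gives the same grasp; the last joint's range is limited). The gripper opens to 85 mm and grips with 20 to 120 N. Pads are 22 mm wide; open, the fingers measure 114 mm over their backs; the gripper's body (76 mm by 85 mm) begins 54 mm behind the grasp point. The pads swing forward as they close: fully open they stand 13 mm farther back than shut.
Start: joints at [1.049, 0.291, -0.153, 1.127, 0, 1.431], TCP at [0.196, 0.487, 0.248] pointing down, gripper open.
Joint ranges: [-2.52, 2.52], [-0.91, 1.74], [-1.3, 1.37], [-1.96, 2.02], [-1.52, 1.47], [-3.14, 3.14]. Speed limits (rad/s): [2.22, 2.22, 2.79, 3.14, 3.14, 3.14].

### API

Orientations are given as a unit quaternion [x, y, z, w].
In Python, from workcell import arm gives the robot as it stands. The module is installed in compiled form; this text tells all that it offers.
- The arm moves only by the tool play_rows, never from a script. Its argument "motion" is a list of rows, each a list of 6 numbers: the shift along the world's x, y, z in m, then the turn, a rotation vector about the world's x, y, z in degrees. In form: [[dx, dy, dz, wx, wy, wz], ...]. A call has 1 to 8 rows; each row shifts and turns the commanded pose from where the row before left it; what a row does not reach is not made up. A row lasts 1/8 s, in which the tool goes at most 62.5 mm and 10.7 degrees, less where a joint would pass 70% of its speed; a pose out of reach is approached as far as the arm can. A call is refused whole if a number of a shift passes 0.0625 or a number of a turn 10.7, either way. A call with a gripper value outside its range is refused whole. "claw" is the finger opening in m, from 0 to 0.0854, set as the call begins (left out, the last holds). The fingers move at their own pace and stop on an object; "force" is the grip in N (left out, the last holds). Time passes only in rows, so rows that do not move let the fingers close. It gives the time, the measured TCP pose, the force, the opening and the grip force at its end, in the units of the state.
- arm.sense(): the state, without advancing time (a new reading comes with each control period).
- arm.snapshot(name): name is "side" or "top"; returns a dict with "pixels" (480x640x3 uint8, blue, green, red), "fx", "fy", "cx", "cy" (pixels), "R" (3x3) and "t" (3): a world point X has camera coordinates R X + t. Camera axes: x right, y down, z forward; pixel columns grow to the right and rows downward; lengths in m; the calibration is good to about 2 mm. A picture is of the moment at which its call begins. There is no depth.
- arm.sign_off(): hands the job in; it is judged then, once.
The state is a dict: "time": time; "joints": joint angles; "qd": joint speeds; "joint_efforts": joint torques, N m; "position": TCP position; "orientation": TCP orientation; "ft_force": force on the tool from outside, world axes, zero at the start; "ft_torque": the same for the moment, N m; "width": finger opening in m; "grasp_force": force on a finger pad.
Only numpy, scipy, OpenCV 4.12 (cv2) and the standard library are available. Lean on these libraries where they do the work, as an engineer would, in place of code of your own. Each camera call takes 0.05 s, during which the arm holds its last target. There are 200 camera calls.

## Working session

There is one attempt and no reset: what is moved stays moved. The work goes in short steps, Python scripts to look and compute and a tool call to move; the robot and the scene stay as the last step left them, time stands still between calls to the robot, and variables do not carry over. Pictures are saved under pics/ and viewed, at most 10 in all, crops included, and the job is handed in when it is done.

Besides the shell and the picture viewer there is one more tool, called after "Request:" by a JSON object that holds its "op" and its "data". play_rows: Moves the arm, as the interface text tells. Its arguments: {"type":"object","properties":{"motion":{"type":"array","items":{"type":"array","items":{"type":"number"}}},"claw":{"type":"number"},"force":{"type":"number"}},"required":["motion"]}

```bash
mkdir -p pics
python3 - <<'E'
from workcell import arm
import cv2, numpy as np
for n in ("side","top"):
    s=arm.snapshot(n); cv2.imwrite(f"pics/{n}0.png",s["pixels"])
    print(n,s["fx"],s["fy"],s["cx"],s["cy"],np.round(s["R"],4).tolist(),np.round(s["t"],4).tolist())
    print("campos",-np.array(s["R"]).T@np.array(s["t"]))
s=arm.sense(); print(s); print(arm.finger_overhang)
E
```

```text
side 585.0360102551089 585.0360102551089 324.9740825344001 241.4852766883339 [[-0.9798, -0.2002, 0.0023], [-0.1049, 0.5036, -0.8576], [0.1705, -0.8404, -0.5144]] [0.556, 0.0075, 1.081]
campos [0.36114693 1.01599696 0.56117899]
top 434.90305498199126 434.90305498199126 319.63235852752143 237.66142936854192 [[0.0279, -0.9994, -0.0196], [-0.9804, -0.0235, -0.1958], [0.1952, 0.0247, -0.9804]] [0.27, 0.5098, 0.8259]
campos [0.33103709 0.26141758 0.91483514]
{'time': 0.1, 'joints': array([ 1.04869088e+00,  2.91197483e-01, -1.54018524e-01,  1.12673537e+00,
       -3.72518687e-05,  1.43148356e+00]), 'qd': array([ 0.00047122, -0.00233281,  0.00253413,  0.00154738,  0.00015462,
        0.00123362]), 'joint_efforts': array([ 1.58862102e-03, -5.37974989e+01,  3.31919968e+01,  9.30916693e-03,
       -2.44516459e-04, -1.83893997e-05]), 'position': array([0.19592014, 0.48667229, 0.24781555]), 'orientation': array([ 1.90229880e-01,  9.81739405e-01, -5.52278335e-04, -1.69913690e-04]), 'ft_force': array([ 0.35594444,  0.24967172, -0.33740183]), 'ft_torque': array([-0.00953883, -0.03152669,  0.01780949]), 'grasp_force': 0.0, 'width': 0.08482739158552131}
0.017
```

View pics/side0.png

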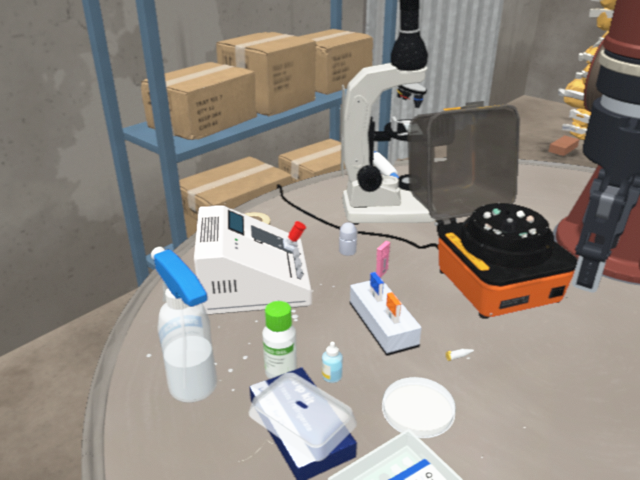

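View pics/top0.png

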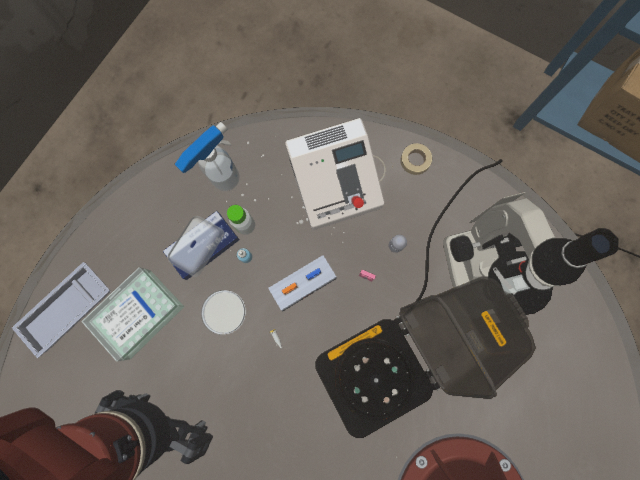

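The side view shows the reader at (255,260) with its red knob at (297,231), the block at (385,315), orange at (393,303) and blue at (377,283). In the top view the knob is at (358,202), orange at (290,289), blue at (314,274), lime at (237,215), dropper at (244,255) and dome at (398,242). I'll enlarge the key areas.

Run:
```python
import cv2, numpy as np
t=cv2.imread("pics/top0.png"); s=cv2.imread("pics/side0.png")
a=cv2.resize(t[110:240,270:400],(520,520),interpolation=cv2.INTER_CUBIC)[:, :400+120]
b=cv2.resize(t[250:315,262:342],(280,228),interpolation=cv2.INTER_CUBIC)
c=cv2.resize(s[200:320,190:318],(280,262),interpolation=cv2.INTER_CUBIC)
im=np.zeros((520,800,3),np.uint8); im[:,:520]=a; im[:228,520:]=b; im[240:502,520:]=c
cv2.imwrite("pics/c1.png",im)
```

```text
(no output)
```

View pics/c1.png

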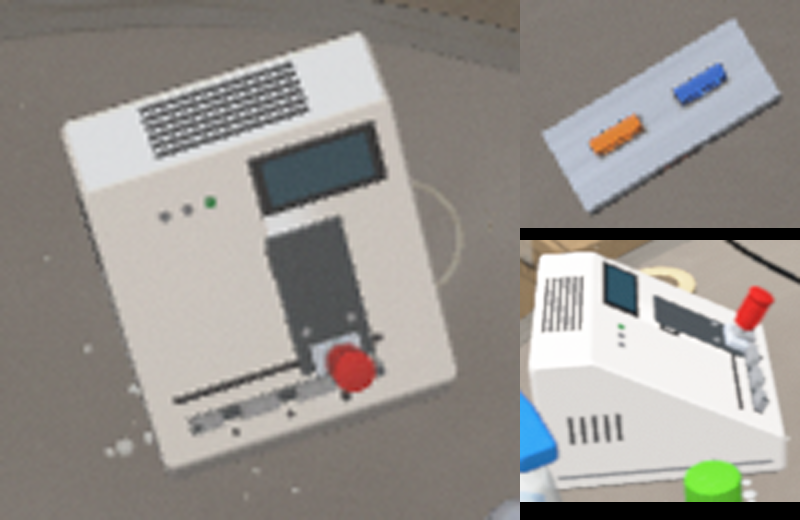

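The enlargement shows the reader with its gate shut (knob at crop (350,368)), the bar running left to (195,425), and the orange cartridge in the left pocket. I'll now fit the poses.

```bash
cat > h.py <<'E'
import cv2, numpy as np
from scipy.optimize import least_squares
from scipy.spatial.transform import Rotation as Ro
def cam(s): return dict(f=s["fx"],c=(s["cx"],s["cy"]),R=np.array(s["R"]),t=np.array(s["t"]))
def proj(C,X):
    p=np.atleast_2d(X)@C["R"].T+C["t"]; return p[:,:2]/p[:,2:]*C["f"]+C["c"]
def onplane(C,uv,z):
    d=C["R"].T@np.array([(uv[0]-C["c"][0])/C["f"],(uv[1]-C["c"][1])/C["f"],1]); o=-C["R"].T@C["t"]
    return o+d*(z-o[2])/d[2]
def blob(img,hlo,hhi,box,smin=150,vmin=60):
    h=cv2.cvtColor(img,cv2.COLOR_BGR2HSV); m=cv2.inRange(h,(hlo,smin,vmin),(hhi,255,255)); k=np.zeros_like(m); x0,y0,x1,y1=box; k[y0:y1,x0:x1]=255
    m&=k; ys,xs=np.nonzero(m); return np.array([xs.mean(),ys.mean()]),len(xs),cv2.minAreaRect(np.c_[xs,ys].astype(np.float32))
def tri(CA,a,CB,b,x0):
    r=least_squares(lambda X:np.r_[proj(CA,X)[0]-a,proj(CB,X)[0]-b],x0); return r.x,r.fun
c30,s30=np.cos(np.pi/6),np.sin(np.pi/6)
def face(u,y,n): # reader frame point: u up the slope from front edge, n off face
    return [-.085+u*c30-n*s30, y, .035+u*s30+n*c30]
E
python3 - <<'E'
from h import *
from workcell import arm
S=arm.snapshot("side");T=arm.snapshot("top"); CS,CT=cam(S),cam(T)
print(proj(CT,[[.196,.487,.248]]),proj(CS,[[.196,.487,.248]]))
for n,lo,hi,bs,bt in(("orange",5,18,(380,280,410,320),(275,275,305,302)),("blue",105,130,(365,268,388,297),(302,262,326,284)),("red",0,4,(285,215,312,245),(340,190,372,215)),("lime",50,65,(255,295,300,335),(220,200,255,230))):
    a=blob(S["pixels"],lo,hi,bs);b=blob(T["pixels"],lo,hi,bt)
    print(n,a[0].round(1),a[1],b[0].round(1),b[1],np.round(b[2][2],1),*[x.round(4) for x in tri(CS,a[0],CT,b[0],[.5,.3,.05])],"top z=.068",onplane(CT,b[0],.068).round(4))
    if n=="red": red=(a[0],b[0])
A=lambda x,y:((x+.5)/4-.5+270,(y+.5)/4-.5+110)
B=lambda x,y:((x-520)/2.1875+190,(y-240)/2.1875+200)
z=.110
top=[([.085,.08,z],A(67,127)),([.085,-.08,z],A(362,36)),([.045,.08,z],A(90,193)),([.045,-.08,z],A(388,98)),(face(0,.08,0),A(165,462)),(face(0,-.08,0),A(455,377))]
side=[([.045,.08,z],B(593,367)),([.085,.08,z],B(531,363)),(face(0,.08,0),B(781,437)),([.045,-.08,z],B(598,254)),([.085,-.08,z],B(541,254))]
def F(p,full=False):
    R=Ro.from_euler('z',p[2]).as_matrix(); W=lambda q:np.array(q)@R.T+[p[0],p[1],0]
    r=[proj(CT,W(q))[0]-m for q,m in top]+[proj(CS,W(q))[0]-m for q,m in side]
    k=W(face(.021,p[3],.036)); 
    r+=[proj(CS,k+0*k)[0]-red[0],proj(CT,k)[0]-red[1]] if not full else []
    return np.concatenate(r)
r=least_squares(F,[.6,.25,.3,-.03],loss="soft_l1"); print("reader",r.x.round(4)); print(F(r.x).reshape(-1,2).round(1).tolist())
for n,uv,z in(("dropT",(244,255),.05),("domeT",(398,242),.05),("limeT",(237,213),.109)): print(n,onplane(CT,uv,z).round(3))
print("block corners",[onplane(CT,(262+(x-520)/3.5,250+y/3.5),.036).round(4).tolist() for x,y in((543,132),(735,20),(779,95),(590,210))])
E
```

```text
[[171.13364167 414.66814353]] [[595.44380494 261.24755453]]
orange [392.1 302.2] 163 [288.9 288.3] 66 59.0 [0.3999 0.3405 0.0588] [ 0.4364  0.0779  0.0176 -0.6129] top z=.068 [0.398  0.3396 0.068 ]
blue [375.  281.1] 129 [313.3 273.5] 53 56.3 [0.4303 0.2936 0.059 ] [ 0.5116  0.1028  0.0075 -0.6886] top z=.068 [0.4279 0.2932 0.068 ]
red [296.4 230.7] 193 [357.4 201.9] 89 90.0 [0.572  0.2096 0.0823] [ 0.4139  0.125  -0.0354 -0.5201] top z=.068 [0.575  0.2086 0.068 ]
lime [278.3 320. ] 412 [234.1 213.2] 84 53.1 [0.5374 0.4509 0.0913] [-0.7563 -0.2225  0.0748  1.2067] top z=.068 [0.5457 0.4565 0.068 ]
reader [ 0.6329  0.2548  0.3389 -0.0262]
[[-2.8, -1.3], [0.1, -2.2], [-2.6, 0.3], [0.1, 0.1], [0.1, 2.9], [0.6, 1.0], [-1.2, -3.4], [-1.1, 0.4], [2.7, -0.1], [-2.3, -2.2], [-0.5, -0.8], [7.7, 1.4], [3.6, 5.4]]
dropT [0.464 0.435 0.05 ]
domeT [0.498 0.125 0.05 ]
limeT [0.536 0.442 0.109]
block corners [[0.4005, 0.3838, 0.036], [0.4686, 0.2747, 0.036], [0.4254, 0.2482, 0.036], [0.3569, 0.3546, 0.036]]
```

Run:
```python
from h import *
from workcell import arm
S=arm.snapshot("side");T=arm.snapshot("top"); CS,CT=cam(S),cam(T)
A=lambda x,y:((x+.5)/4-.5+270,(y+.5)/4-.5+110)
B=lambda x,y:((x-520)/2.1875+190,(y-240)/2.1875+200)
z=.110
top=[([.085,.08,z],A(67,127)),([.085,-.08,z],A(362,36)),([.045,.08,z],A(90,193)),([.045,-.08,z],A(388,98)),(face(0,.08,0),A(165,457)),(face(0,-.08,0),A(455,374))]
side=[([.045,.08,z],B(593,367)),([.085,.08,z],B(531,363)),(face(0,.08,0),B(781,437)),([.045,-.08,z],B(598,254)),([.085,-.08,z],B(541,254))]
def W(p,q): return np.array(q)@Ro.from_euler('z',p[2]).as_matrix().T+[p[0],p[1],0]
def F(p): return np.concatenate([proj(CT,W(p,q))[0]-m for q,m in top]+[proj(CS,W(p,q))[0]-m for q,m in side])
r=least_squares(F,[.6,.25,.3],loss="soft_l1"); p=r.x; print("reader",p.round(4)); print(F(p).reshape(-1,2).round(1).tolist())
kn=np.array([.572,.2096,.0823]); q=(kn-[p[0],p[1],0])@Ro.from_euler('z',p[2]).as_matrix(); d=q-[-.085,0,.035]
print("knob in reader",q.round(4),"u",d[0]*c30+d[2]*s30,"n",-d[0]*s30+d[2]*c30)
for u in (.021,.032): 
  for n in (.02,.036,.052): print(u,n,proj(CT,W(p,face(u,q[1],n))).round(1),proj(CS,W(p,face(u,q[1],n))).round(1))
inv=lambda uv,n,C: least_squares(lambda a: proj(C,W(p,face(a[0],a[1],n)))[0]-uv,[.05,0]).x.round(4)
for nm,uv,n in(("gateTL",A(268,240),.006),("gateTR",A(340,217),.006),("gate R bottom",A(370,335),.006),("barL",A(195,425),.0105),("dots",A(350,317),.006),("dotL",A(305,332),.006),("groove L",A(175,401),0),("groove R",A(380,337),0)): print(nm,inv(uv,n,CT))
print("side gate far corners",inv(B(655,297),.006,CS),inv(B(655,320),.006,CS))
```

```text
reader [0.632  0.2547 0.3371]
[[-2.7, -1.0], [0.2, -1.7], [-2.6, 0.7], [0.3, 0.6], [0.1, 4.5], [0.6, 2.2], [-0.7, -3.4], [-0.6, 0.3], [3.2, -0.1], [-1.7, -2.3], [0.1, -0.8]]
knob in reader [-0.0716 -0.0227  0.0823] u 0.03527876224008947 n 0.034249132589346136
0.021 0.02 [[357.6 206.4]] [[300.2 240.8]]
0.021 0.036 [[359.3 208.2]] [[304.9 233.2]]
0.021 0.052 [[361.2 210.1]] [[309.6 225.6]]
0.032 0.02 [[356.3 201.3]] [[294.4 238.3]]
0.032 0.036 [[358.  203.1]] [[299.1 230.7]]
0.032 0.052 [[359.8 204.9]] [[303.8 223. ]]
gateTL [ 0.1027 -0.003 ]
gateTR [ 0.103  -0.0408]
gate R bottom [ 0.0403 -0.0407]
barL [0.024  0.0584]
dots [ 0.0525 -0.033 ]
dotL [ 0.0521 -0.0089]
groove L [0.0363 0.0642]
groove R [ 0.0361 -0.0464]
side gate far corners [ 0.103  -0.0315] [0.1041 0.0034]
```

```bash
cat >> h.py <<'E'
YAW=.337
xr=np.array([np.cos(YAW),np.sin(YAW),0]); yr=np.array([-np.sin(YAW),np.cos(YAW),0]); zz=np.array([0,0,1.])
nf=-s30*xr+c30*zz; up=c30*xr+s30*zz   # face normal, up the slope
def rot(z,y): return Ro.from_matrix(np.c_[np.cross(y,z),y,z])
def plan(P,pos,R):   # totals from measured state; picks nearest half turn
    q=Ro.from_quat(P["orientation"]); b=min((((R*Ro.from_euler('z',a))*q.inv()).as_rotvec(degrees=True) for a in(0,np.pi)),key=np.linalg.norm)
    d=np.array(pos)-P["position"]; print("shift mm",(d*1e3).round(1),"turn deg",b.round(2),"rows>=",max(np.abs(d).max()/.0625,np.linalg.norm(b)/10.7).round(1))
E
python3 - <<'E'
from h import *
from workcell import arm
S=arm.snapshot("side");T=arm.snapshot("top"); CS,CT=cam(S),cam(T)
def cyl(g):
    P=[]
    for n,r in((-.016,.009),(.008,.009),(.008,.0105),(.016,.0105)):
        for a in np.linspace(0,6.28,24): P.append(g+nf*n+r*(np.cos(a)*up+np.sin(a)*yr))
    return np.array(P)
def obs(im,lo,box):
    h=cv2.cvtColor(im,cv2.COLOR_BGR2HSV); m=cv2.inRange(h,(0,130,60),(6,255,255))|cv2.inRange(h,(174,130,60),(180,255,255))
    x0,y0,x1,y1=box; ys,xs=np.nonzero(m[y0:y1,x0:x1]); xs=xs+x0;ys=ys+y0
    return np.array([xs.mean(),ys.mean(),xs.min()-.5,xs.max()+.5,ys.min()-.5,ys.max()+.5]),len(xs)
def pred(C,g):
    u=proj(C,cyl(g)); H=cv2.convexHull(u.astype(np.float32)); m=cv2.moments(H)
    return np.array([m["m10"]/m["m00"],m["m01"]/m["m00"],u[:,0].min(),u[:,0].max(),u[:,1].min(),u[:,1].max()]),m["m00"]
a,na=obs(S["pixels"],0,(280,212,315,248)); b,nb=obs(T["pixels"],0,(340,188,374,217))
w=np.array([2,2,.5,.5,.5,.5])
r=least_squares(lambda g:np.r_[(pred(CS,g)[0]-a)*w,(pred(CT,g)[0]-b)*w],[.572,.21,.082])
g=r.x; print("grip",g.round(4),"areas",na,pred(CS,g)[1],nb,pred(CT,g)[1]); print((r.fun/np.r_[w,w]).round(1))
P=arm.sense(); R=rot(-nf,yr)
print("nf",nf.round(4),"up",up.round(4),"yr",yr.round(4))
plan(P,g+.08*nf,R)
E
```

```text
grip [0.5724 0.2105 0.0823] areas 209 261.08187615522183 96 123.6779912870843
[ 0.2  0.1 -1.5  1.3 -1.1  1.6  0.  -0.2 -0.7  0.5 -1.5  0.7]
nf [-0.4719 -0.1653  0.866 ] up [0.8173 0.2864 0.5   ] yr [-0.3307  0.9438  0.    ]
shift mm [ 338.6 -289.7  -96.6] turn deg [ -0.69 -30.64  40.28] rows>= 5.4
```

Request:
{"op": "play_rows", "data": {"motion": [[0.0423, -0.0362, -0.0121, -0.09, -3.83, 5.035], [0.0423, -0.0362, -0.0121, -0.09, -3.83, 5.035], [0.0423, -0.0362, -0.0121, -0.09, -3.83, 5.035], [0.0423, -0.0362, -0.0121, -0.09, -3.83, 5.035], [0.0423, -0.0362, -0.0121, -0.09, -3.83, 5.035], [0.0423, -0.0362, -0.0121, -0.09, -3.83, 5.035], [0.0423, -0.0362, -0.0121, -0.09, -3.83, 5.035], [0.0423, -0.0362, -0.0121, -0.09, -3.83, 5.035]], "claw": 0.05, "force": 40}}

```text
time: 1.4
position: [0.5358, 0.1962, 0.1519]
orientation: [-0.164, 0.951, 0.043, 0.257]
ft_force: [1.5, 2.0, -0.8]
width: 0.0499
grasp_force: 0.0
```

Run:
```python
from h import *
from workcell import arm
g=np.array([.5724,.2105,.0823])
S=arm.snapshot("side");T=arm.snapshot("top"); P=arm.sense()
print({k:P[k] for k in("time","position","width","ft_force")},P["joints"].round(2))
plan(P,g+.002*nf,rot(-nf,yr))
a=cv2.resize(S["pixels"][120:320,200:400],(400,400),interpolation=cv2.INTER_CUBIC); b=cv2.resize(T["pixels"][130:260,290:420],(400,400),interpolation=cv2.INTER_CUBIC)
cv2.imwrite("pics/k1.png",np.hstack([a,b]))
print(proj(cam(S),[P["position"],g]),proj(cam(T),[P["position"],g]))
```

```text
{'time': 1.5, 'position': array([0.53675637, 0.19291156, 0.15043352]), 'width': 0.049924061682219786, 'ft_force': array([-1.24247485,  0.60368339, -0.52783922])} [ 0.18  0.16 -0.8   0.09  0.08 -0.14]
shift mm [ 34.7  17.3 -66.4] turn deg [0.11 0.1  0.22] rows>= 1.1
[[319.82593191 190.90841331]
 [296.42837167 231.05119983]] [[368.86881391 209.84157138]
 [356.94022349 201.12872592]]
```

View pics/k1.png

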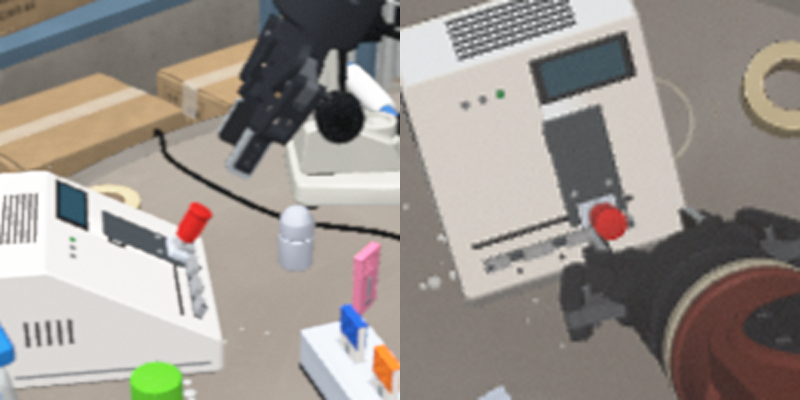

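The side view shows the tool (320,195) in line with the knob axis (297,231), and the top view agrees. I'll correct the small sideways error, descend and grip.

Request:
{"op": "play_rows", "data": {"motion": [[-0.0021, 0.0044, 0.0011, 0, 0, 0], [0.0053, 0.0018, -0.0096, 0, 0, 0], [0.0053, 0.0018, -0.0096, 0, 0, 0], [0.0053, 0.0018, -0.0096, 0, 0, 0], [0.0053, 0.0018, -0.0096, 0, 0, 0], [0.0053, 0.0018, -0.0096, 0, 0, 0], [0.0053, 0.0018, -0.0096, 0, 0, 0], [0.005, 0.0021, -0.0099, 0, 0, 0]]}}

```text
time: 2.5
position: [0.5696, 0.2148, 0.0844]
orientation: [-0.162, 0.952, 0.043, 0.255]
ft_force: [1.2, -0.3, -0.3]
width: 0.0502
grasp_force: 0.0
```

Request:
{"op": "play_rows", "data": {"motion": [[0, 0, 0, 0, 0, 0], [0, 0, 0, 0, 0, 0]]}}

```text
time: 2.75
position: [0.5691, 0.2147, 0.0851]
orientation: [-0.162, 0.952, 0.043, 0.255]
ft_force: [-0.5, -0.0, -1.2]
width: 0.0499
grasp_force: 0.0
```

Run:
```python
from h import *
from workcell import arm
g=np.array([.5724,.2105,.0823])
P=arm.sense(); print(P["position"],P["ft_force"],P["ft_torque"]); plan(P,g+.002*nf,rot(-nf,yr))
S=arm.snapshot("side");T=arm.snapshot("top")
a=cv2.resize(S["pixels"][170:290,240:360],(400,400),interpolation=cv2.INTER_CUBIC); b=cv2.resize(T["pixels"][140:240,310:410],(400,400),interpolation=cv2.INTER_CUBIC)
cv2.imwrite("pics/k2.png",np.hstack([a,b]))
```

```text
[0.56913236 0.21468163 0.08511895] [-0.514569   -0.02826115 -1.18953185] [-0.1984181   0.47135775  0.06377123]
shift mm [ 2.3 -4.5 -1.1] turn deg [0.02 0.   0.  ] rows>= 0.1
```

View pics/k2.png

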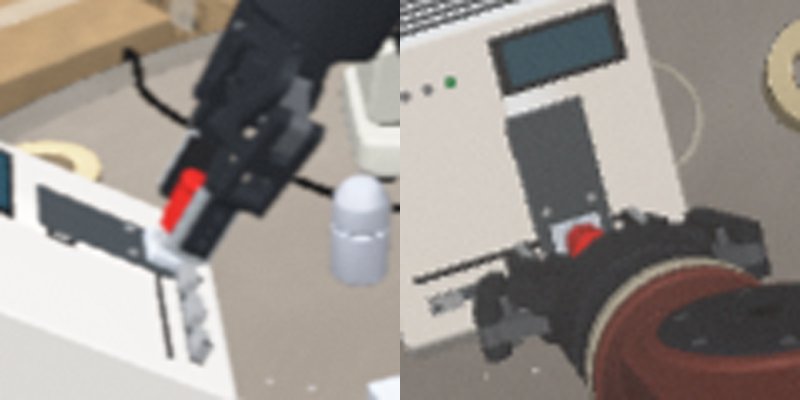

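Run:
```python
from h import *
from workcell import arm
P=arm.sense(); p=P["position"]; S=arm.snapshot("side"); C=cam(S)
f=lambda X:((proj(C,X)-[240,170])*400/120).round(0).tolist()
tip=p-.017*nf
for w in(.025,.035): print(w,"pad low/high edges at tip",f([tip+w*yr-.011*up,tip+w*yr+.011*up]),"at tcp",f([p+w*yr-.011*up,p+w*yr+.011*up]))
g=np.array([.5724,.2105,.0823]); print("knob",f([g+.016*nf,g-.016*nf]))
```

```text
0.025 pad low/high edges at tip [[200.0, 264.0], [160.0, 248.0]] at tcp [[217.0, 237.0], [177.0, 220.0]]
0.035 pad low/high edges at tip [[202.0, 275.0], [162.0, 258.0]] at tcp [[219.0, 248.0], [179.0, 231.0]]
knob [[204.0, 178.0], [173.0, 229.0]]
```

The picture shows the fingers straddling the knob, about 5 mm off along the closing line. I'll shift by that amount and close.

Request:
{"op": "play_rows", "data": {"motion": [[0.0023, -0.0045, -0.0011, 0, 0, 0], [0, 0, 0, 0, 0, 0]]}}

```text
time: 3.15
position: [0.5718, 0.2098, 0.0842]
orientation: [-0.162, 0.952, 0.043, 0.255]
ft_force: [-0.6, 0.2, 0.7]
width: 0.0503
grasp_force: 0.0
```

Request:
{"op": "play_rows", "data": {"motion": [[0, 0, 0, 0, 0, 0], [0, 0, 0, 0, 0, 0], [0, 0, 0, 0, 0, 0], [0, 0, 0, 0, 0, 0]], "claw": 0.005, "force": 40}}

```text
time: 3.65
position: [0.5715, 0.2102, 0.0841]
orientation: [-0.162, 0.952, 0.043, 0.255]
ft_force: [-2.5, -1.9, 2.9]
width: 0.0179
grasp_force: 38.9
```

Run:
```python
from h import *
from workcell import arm
P=arm.sense(); f=P["ft_force"]; print(P["position"],P["width"],P["grasp_force"],"n,up,y:",f@nf,f@up,f@yr,P["ft_torque"])
```

```text
[0.5714666  0.21024462 0.08410158] 0.01790078297909425 38.86806832510047 n,up,y: 4.008981157010757 -1.0925563224361123 -0.9749239611084126 [-0.16256212  0.54403451 -0.0627555 ]
```

Request:
{"op": "play_rows", "data": {"motion": [[-0.003, -0.001, 0.0054, 0, 0, 0], [-0.003, -0.001, 0.0054, 0, 0, 0], [0, 0, 0, 0, 0, 0]]}}

```text
time: 4.03
position: [0.5653, 0.2081, 0.0952]
orientation: [-0.162, 0.952, 0.043, 0.255]
ft_force: [1.1, 0.5, -2.9]
width: 0.0182
grasp_force: 39.0
```

Request:
{"op": "play_rows", "data": {"motion": [[-0.005, 0.0142, 0, 0, 0, 0], [-0.005, 0.0142, 0, 0, 0, 0], [-0.005, 0.0141, 0, 0, 0, 0], [-0.0048, 0.0141, 0, 0, 0, 0], [0, 0, 0, 0, 0, 0], [0, 0, 0, 0, 0, 0]]}}

```text
time: 4.78
position: [0.5455, 0.2651, 0.0947]
orientation: [-0.162, 0.952, 0.043, 0.255]
ft_force: [1.6, 1.6, -3.0]
width: 0.0177
grasp_force: 39.1
```

Run:
```python
from h import *
from workcell import arm
P=arm.sense(); f=P["ft_force"]; d=P["position"]-[.5715,.2102,.0841]; print(P["position"],P["width"],P["grasp_force"],"force n,up,y:",f@nf,f@up,f@yr,"moved",d@nf,d@up,d@yr)
T=arm.snapshot("top");S=arm.snapshot("side"); h=cv2.cvtColor(S["pixels"],cv2.COLOR_BGR2HSV)
m=cv2.inRange(h,(0,130,60),(6,255,255)); m[:180]=0;m[280:]=0;m[:,:240]=0;m[:,360:]=0; ys,xs=np.nonzero(m); print(len(xs),xs.mean(),ys.mean(), proj(cam(S),[P["position"]]))
```

```text
[0.54549412 0.26513337 0.09472405] 0.017745036445523388 39.13265215291176 force n,up,y: -3.5988427400963783 0.3063395301152158 0.9627303332186543 moved 0.012390171894789085 -0.00021230803654775546 0.06044244602355508
38 299.6842105263158 239.1315789473684 [[304.64606441 243.15128007]]
```

Lifted 12.4 mm and moved 60.4 mm, with the spring force seen. I'll lower it now.

Request:
{"op": "play_rows", "data": {"motion": [[0.003, 0.001, -0.0054, 0, 0, 0], [0.003, 0.001, -0.0054, 0, 0, 0], [0, 0, 0, 0, 0, 0], [0, 0, 0, 0, 0, 0]]}}

```text
time: 5.38
position: [0.5516, 0.2667, 0.084]
orientation: [-0.162, 0.952, 0.043, 0.255]
ft_force: [-6.6, -1.2, 8.1]
width: 0.0177
grasp_force: 39.9
```

Run:
```python
from h import *
from workcell import arm
P=arm.sense(); f=P["ft_force"]; d=P["position"]-[.5715,.2102,.0841]; print(P["position"],P["width"],P["grasp_force"],"force n,up,y:",f@nf,f@up,f@yr,"moved",d@nf,d@up,d@yr)
```

```text
[0.55162336 0.2666967  0.08397678] 0.017655688575687483 39.86061882111244 force n,up,y: 10.316947377588662 -1.6810759806928437 1.0417135009614162 moved -6.794246454594202e-05 -0.00012876835438094876 0.05989117071496442
```

Request:
{"op": "play_rows", "data": {"motion": [[0, 0, 0, 0, 0, 0], [0, 0, 0, 0, 0, 0], [-0.0053, -0.0018, 0.0096, 0, 0, 0], [-0.0106, -0.0036, 0.0192, 0, 0, 0], [-0.0106, -0.0036, 0.0192, 0, 0, 0], [-0.0106, -0.0036, 0.0192, 0, 0, 0], [-0.0106, -0.0036, 0.0192, 0, 0, 0], [0, 0, 0, 0, 0, 0]], "claw": 0.05}}

```text
time: 6.38
position: [0.5043, 0.2507, 0.1724]
orientation: [-0.162, 0.952, 0.043, 0.257]
ft_force: [0.1, 0.2, 0.1]
width: 0.0499
grasp_force: 0.0
```

Run:
```python
from h import *
from workcell import arm
S=arm.snapshot("side");T=arm.snapshot("top"); P=arm.sense(); CT=cam(T)
print(P["position"],P["width"],P["time"])
BY=.571; yb=np.array([-np.sin(BY),np.cos(BY),0]); xb=np.array([np.cos(BY),np.sin(BY),0])
plan(P,[.398,.3396,.150],rot(-zz,xb))
np.save("T.npy",T["pixels"]);np.save("S.npy",S["pixels"])
g=np.array([.5724,.2105,.0823]); sl=g+.053*up-.036*nf
for n in("c","x+","x-","y+","y-"): pass
q=[sl+a*.005*up+b*.01625*yr for a,b in((1,1),(1,-1),(-1,-1),(-1,1))]; print("slot",sl.round(4),proj(CT,q).round(1).tolist(),proj(cam(S),q).round(1).tolist())
im=cv2.resize(T["pixels"][150:225,310:410],(533,400),interpolation=cv2.INTER_CUBIC); im2=cv2.resize(S["pixels"][200:290,240:330],(267,400),interpolation=cv2.INTER_CUBIC)
cv2.imwrite("pics/k3.png",np.hstack([im,im2]))
```

```text
[0.50415353 0.25062135 0.17072937] 0.050238368189068586 6.475
shift mm [-106.2   89.   -20.7] turn deg [ 10.55  30.6  -74.72] rows>= 7.6
slot [0.6327 0.2316 0.0776] [[338.4, 172.8], [353.7, 168.0], [354.9, 172.8], [339.7, 177.5]] [[255.0, 240.0], [254.4, 230.0], [259.8, 232.3], [260.6, 242.3]]
```

View pics/k3.png

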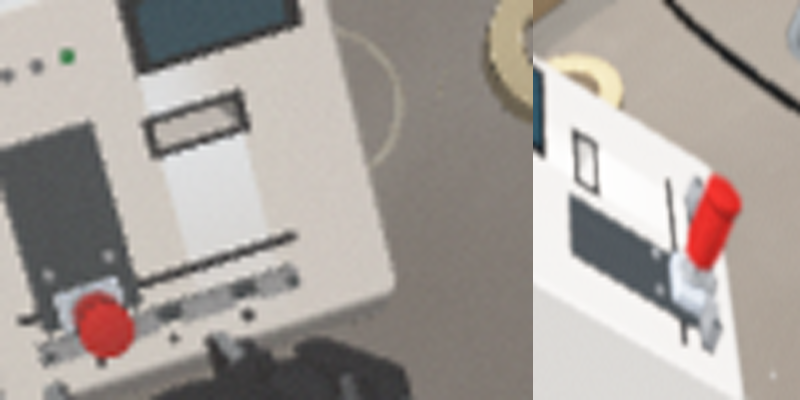

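The gate is clear. The slot frame shows at crop (197,124) in the top part and (585,161) in the side part, within 1 mm of the prediction. I'll move over the orange cartridge and refine the slot from the stored images.

Request:
{"op": "play_rows", "data": {"motion": [[-0.0133, 0.0111, -0.0026, 1.32, 3.825, -9.34], [-0.0133, 0.0111, -0.0026, 1.32, 3.825, -9.34], [-0.0133, 0.0111, -0.0026, 1.32, 3.825, -9.34], [-0.0133, 0.0111, -0.0026, 1.32, 3.825, -9.34], [-0.0133, 0.0111, -0.0026, 1.32, 3.825, -9.34], [-0.0133, 0.0111, -0.0026, 1.32, 3.825, -9.34], [-0.0133, 0.0111, -0.0026, 1.32, 3.825, -9.34], [-0.0133, 0.0111, -0.0026, 1.32, 3.825, -9.34]], "claw": 0.04}}

```text
time: 7.48
position: [0.3971, 0.3399, 0.1484]
orientation: [0.482, 0.876, -0.001, -0.002]
ft_force: [0.1, 0.4, 1.0]
width: 0.0398
grasp_force: 0.0
```

Request:
{"op": "play_rows", "data": {"motion": [[0, 0, 0, 0, 0, 0], [0, 0, 0, 0, 0, 0]]}}

```text
time: 7.72
position: [0.3977, 0.339, 0.149]
orientation: [0.478, 0.878, -0.0, 0.0]
ft_force: [-0.4, 1.7, -0.3]
width: 0.0398
grasp_force: 0.0
```

```bash
cat >> h.py <<'E'
BY=.571; yb=np.array([-np.sin(BY),np.cos(BY),0]); xb=np.array([np.cos(BY),np.sin(BY),0])
def say(P):
    f=P["ft_force"]; print("t",P["time"],"pos",P["position"].round(4),"w",round(P["width"],4),"gf",round(P["grasp_force"],1),"F n,up,y",(f@nf).round(1),(f@up).round(1),(f@yr).round(1),"F",f.round(1))
E
python3 - <<'E'
from h import *
from workcell import arm
s0=arm.snapshot("side");t0=arm.snapshot("top"); CS,CT=cam(s0),cam(t0); P=arm.sense(); say(P)
plan(P,[.398,.3396,.062],rot(-zz,xb))
S=np.load("S.npy");T=np.load("T.npy")
def dark(im,box):
    x0,y0,x1,y1=box; g=cv2.cvtColor(im,cv2.COLOR_BGR2GRAY)[y0:y1,x0:x1].astype(float); w=np.clip(160-g,0,None); w[w<15]=0
    Y,X=np.mgrid[y0:y1,x0:x1]; return np.array([(w*X).sum(),(w*Y).sum()])/w.sum()
a=dark(S,(251,226,264,246));b=dark(T,(335,165,359,182)); print(a,b)
X,r=tri(CS,a,CT,b,[.63,.23,.08]); print("slot tri",X.round(4),r.round(2))
sl=np.array([.6327,.2316,.0776]); d=X-sl; print("vs pred up,y,n",d@up,d@yr,d@nf)
E
```

```text
t 7.825 pos [0.3976 0.339  0.1495] w 0.0399 gf 0.0 F n,up,y -0.0 -0.6 -0.7 F [-0.2 -0.8 -0.3]
shift mm [  0.4   0.6 -87.5] turn deg [-0.02  0.02 -0.12] rows>= 1.4
[255.60887097 236.98870968] [347.00329804 172.72105537]
slot tri [0.6353 0.231  0.0749] [ 0.53  0.18 -0.07 -0.69]
vs pred up,y,n 0.0006090704543505622 -0.0014336540600512827 -0.0034543897388433064
```

Request:
{"op": "play_rows", "data": {"motion": [[0.0004, 0.0006, -0.0146, 0, 0, 0], [0, 0, -0.0146, 0, 0, 0], [0, 0, -0.0146, 0, 0, 0], [0, 0, -0.0146, 0, 0, 0], [0, 0, -0.0146, 0, 0, 0], [0, 0, -0.0145, 0, 0, 0], [0, 0, 0, 0, 0, 0]]}}

```text
time: 8.7
position: [0.3972, 0.3395, 0.0609]
orientation: [0.479, 0.878, -0.001, -0.001]
ft_force: [-0.5, -0.3, -0.5]
width: 0.0398
grasp_force: 0.0
```

Run:
```python
from h import *
from workcell import arm
s0=arm.snapshot("side");t0=arm.snapshot("top"); P=arm.sense(); say(P)
im=cv2.resize(t0["pixels"][255:325,255:345],(400,311),interpolation=cv2.INTER_CUBIC); im2=cv2.resize(s0["pixels"][240:340,330:450],(400,333),interpolation=cv2.INTER_CUBIC)[:311]
cv2.imwrite("pics/o1.png",np.hstack([im,im2]))
```

```text
t 8.8 pos [0.3981 0.3401 0.0621] w 0.0401 gf 0.0 F n,up,y 0.1 -0.5 0.5 F [-0.6  0.3 -0.2]
```

View pics/o1.png

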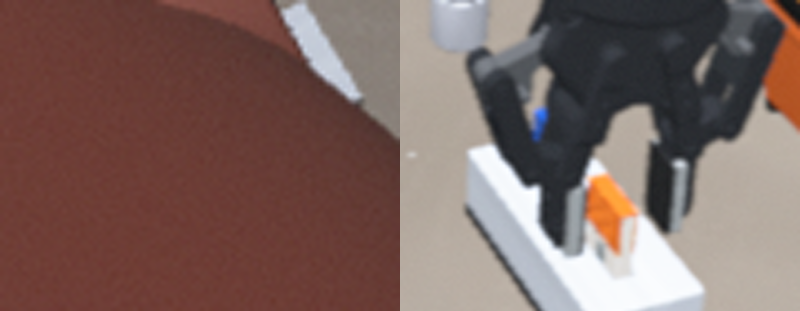

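The side view shows both fingers around the orange end, tips about (572,250) and (680,230), cartridge between. I'll check centring numerically.

Run:
```python
from h import *
from workcell import arm
s0=arm.snapshot("side"); C=cam(s0); P=arm.sense(); p=P["position"]
f=lambda X:((proj(C,X)-[330,240])*400/120+[400,0]).round(0).tolist()
print("pads tips",f([p-.017*zz+a*.02*xb+b*.011*yb for a in(1,-1) for b in(1,-1)]))
print("cart top corners",f([np.array([p[0],p[1],.068])+a*.004*xb+b*.015*yb for a in(1,-1) for b in(1,-1)]))
a=blob(s0["pixels"],5,18,(380,280,412,320)); print(a[0],a[1])
```

```text
pads tips [[580.0, 258.0], [557.0, 228.0], [664.0, 237.0], [640.0, 208.0]]
cart top corners [[621.0, 212.0], [589.0, 173.0], [638.0, 208.0], [606.0, 169.0]]
[391.96341463 302.17073171] 164
```

Request:
{"op": "play_rows", "data": {"motion": [[0, 0, 0, 0, 0, 0], [0, 0, 0, 0, 0, 0], [0, 0, 0, 0, 0, 0], [0, 0, 0, 0, 0, 0]], "claw": 0.003, "force": 30}}

```text
time: 9.35
position: [0.3983, 0.3402, 0.0626]
orientation: [0.479, 0.878, 0.001, -0.0]
ft_force: [-0.8, 0.2, 5.9]
width: 0.0073
grasp_force: 34.1
```

Request:
{"op": "play_rows", "data": {"motion": [[0, 0, 0.01, 0, 0, 0], [0, 0, 0.02, 0, 0, 0], [0, 0, 0.025, 0, 0, 0], [0, 0, 0.03, 0, 0, 0], [0, 0, 0.03, 0, 0, 0], [0, 0, 0.015, 0, 0, 0], [0, 0, 0, 0, 0, 0], [0, 0, 0, 0, 0, 0]]}}

```text
time: 10.35
position: [0.3974, 0.3396, 0.1911]
orientation: [0.479, 0.878, -0.0, -0.001]
ft_force: [-0.2, 0.4, -1.2]
width: 0.0073
grasp_force: 33.3
```

Run:
```python
from h import *
from workcell import arm
s0=arm.snapshot("side"); C=cam(s0); P=arm.sense(); say(P); p=P["position"]
a=blob(s0["pixels"],5,18,(360,150,420,320)); 
q=Ro.from_quat(P["orientation"]); print(q.as_matrix().round(3).tolist(), a[0],a[1],proj(C,[p+.006*zz,p-.054*zz,p-.009*zz+.004*xb]))
h=cv2.cvtColor(s0["pixels"],cv2.COLOR_BGR2HSV)
sl=np.array([.6329,.2311,.0776]); R=rot(-nf,up)
# TCP is 6 mm below the orange end -> 54 mm from plain end; standoff: plain end 30 mm off the mouth
plan(P,sl+(.054+.03)*nf,R)
cv2.imwrite("pics/o2.png",cv2.resize(s0["pixels"][180:300,320:480],(640,480),interpolation=cv2.INTER_CUBIC))
```

```text
t 10.4 pos [0.3974 0.3396 0.1909] w 0.0073 gf 33.3 F n,up,y -0.1 -0.3 -0.3 F [-0.1 -0.4 -0.2]
[[-0.54, 0.841, -0.002], [0.841, 0.54, -0.0], [0.001, -0.002, -1.0]] [403.67857143 223.98214286] 56 [[401.04925686 216.88665939]
 [397.98736291 255.8092074 ]
 [397.5429452  227.44635616]]
shift mm [ 195.9 -122.4  -40.6] turn deg [ 13.19 -27.14 -13.11] rows>= 3.1
```

View pics/o2.png

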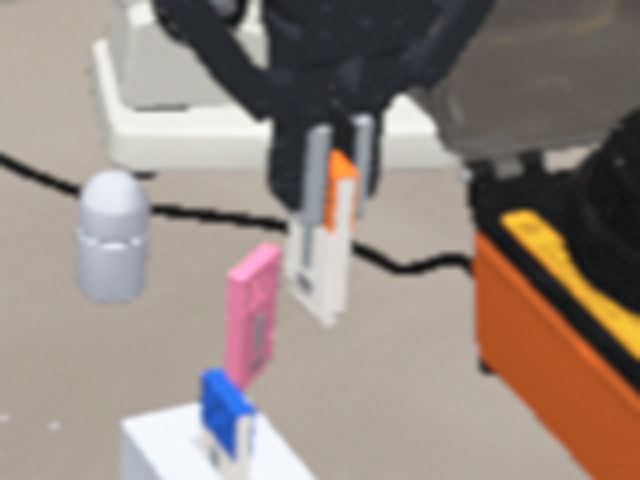

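The cartridge is held straight; its plain end at crop (312,303) agrees with the prediction. I'll move to a standoff square to the slot.

Request:
{"op": "play_rows", "data": {"motion": [[0.0295, -0.0215, -0.001, 2.2, -4.52, -2.185], [0.0295, -0.0215, -0.001, 2.2, -4.52, -2.185], [0.0295, -0.0215, -0.001, 2.2, -4.52, -2.185], [0.0295, -0.0215, -0.001, 2.2, -4.52, -2.185], [0.0295, -0.0215, -0.001, 2.2, -4.52, -2.185], [0.0295, -0.0215, -0.001, 2.2, -4.52, -2.185], [0, 0, 0, 0, 0, 0], [0, 0, 0, 0, 0, 0]]}}

```text
time: 11.4
position: [0.5742, 0.211, 0.1853]
orientation: [0.559, 0.788, 0.211, 0.149]
ft_force: [0.8, -0.6, -0.0]
width: 0.0074
grasp_force: 33.3
```

Run:
```python
from h import *
from workcell import arm
P=arm.sense(); say(P); sl=np.array([.6329,.2311,.0776]); R=rot(-nf,up)
plan(P,sl+(.054+.012)*nf,R); plan(P,sl+.066*nf,rot(-nf,-up))
```

```text
t 11.4 pos [0.5742 0.211  0.1853] w 0.0074 gf 33.3 F n,up,y -0.3 0.5 -0.8 F [ 0.8 -0.6 -0. ]
shift mm [ 27.6   9.1 -50.5] turn deg [-0.03 -0.05 -0.02] rows>= 0.8
shift mm [ 27.6   9.1 -50.5] turn deg [-0.03 -0.05 -0.02] rows>= 0.8
```

Approach to 12 mm off the mouth, then look.

Request:
{"op": "play_rows", "data": {"motion": [[0.0069, 0.0023, -0.0126, 0, 0, 0], [0.0069, 0.0023, -0.0126, 0, 0, 0], [0.0069, 0.0023, -0.0126, 0, 0, 0], [0.0069, 0.0023, -0.0126, 0, 0, 0], [0, 0, 0, 0, 0, 0], [0, 0, 0, 0, 0, 0]]}}

```text
time: 12.15
position: [0.6026, 0.2202, 0.1357]
orientation: [0.559, 0.788, 0.212, 0.15]
ft_force: [0.5, -0.2, 0.1]
width: 0.0073
grasp_force: 33.3
```

Run:
```python
from h import *
from workcell import arm
S=arm.snapshot("side");T=arm.snapshot("top");P=arm.sense(); say(P); p=P["position"]; C=cam(S);CT=cam(T)
sl=np.array([.6329,.2311,.0776]); plan(P,sl+(.054+.012)*nf,rot(-nf,up))
e=p-.054*nf
f=lambda X:((proj(C,X)-[225,190])*6).round(0).tolist(); g=lambda X:((proj(CT,X)-[320,145])*400/60+[480,0]).round(0).tolist()
m=lambda c,a,b:[c+i*a*up+j*b*yr for i,j in((1,1),(1,-1),(-1,-1),(-1,1))]
print("S end",f(m(e,.00225,.01275)),"slot",f(m(sl,.005,.01625))); print("T end",g(m(e,.00225,.01275)),"slot",g(m(sl,.005,.01625)))
a=cv2.resize(S["pixels"][190:270,225:305],(480,480),interpolation=cv2.INTER_CUBIC); b=cv2.resize(T["pixels"][145:217,320:368],(320,480),interpolation=cv2.INTER_CUBIC)
cv2.imwrite("pics/i1.png",np.hstack([a,b]))
```

```text
t 12.25 pos [0.6028 0.2202 0.1362] w 0.007 gf 33.3 F n,up,y 0.6 0.6 0.6 F [0.  0.6 0.9]
shift mm [-1.  -0.  -1.5] turn deg [-0.07  0.13 -0.  ] rows>= 0.0
S end [[205.0, 256.0], [201.0, 210.0], [216.0, 216.0], [220.0, 263.0]] slot [[180.0, 299.0], [176.0, 239.0], [209.0, 253.0], [214.0, 313.0]]
T end [[625.0, 191.0], [706.0, 166.0], [710.0, 181.0], [629.0, 206.0]] slot [[604.0, 185.0], [706.0, 153.0], [714.0, 185.0], [613.0, 216.0]]
```

View pics/i1.png

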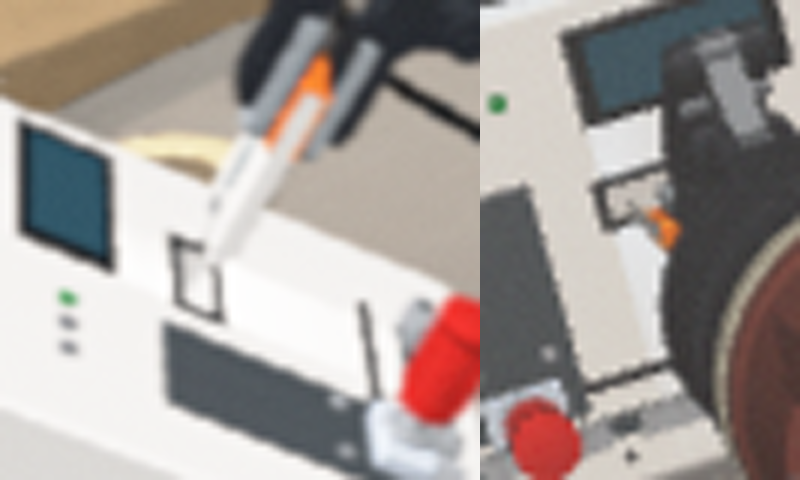

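The side view shows the plain end (213,258) right over the slot frame (177–218, 240–318). The fit is as predicted, so I start the insertion.

Request:
{"op": "play_rows", "data": {"motion": [[-0.0007, 0, -0.001, 0, 0, 0], [0.0026, 0.0009, -0.0047, 0, 0, 0], [0.0026, 0.0009, -0.0048, 0, 0, 0], [0.0026, 0.0009, -0.0047, 0, 0, 0], [0.0019, 0.0007, -0.0035, 0, 0, 0], [0, 0, 0, 0, 0, 0]]}}

```text
time: 13.0
position: [0.6114, 0.2243, 0.1165]
orientation: [0.558, 0.788, 0.212, 0.149]
ft_force: [0.7, 4.7, -0.9]
width: 0.0075
grasp_force: 33.2
```

```bash
cat >> h.py <<'E'
SL=np.array([.6329,.2311,.0776])
def rel(P): d=P["position"]-SL; say(P); print("tcp rel slot up,y,n mm",(1e3*np.array([d@up,d@yr,d@nf])).round(2),"torque up,y,n",(P["ft_torque"]@np.c_[up,yr,nf]).round(2))
E
python3 - <<'E'
from h import *
from workcell import arm
rel(arm.sense())
E
```

```text
t 13.0 pos [0.6114 0.2243 0.1165] w 0.0075 gf 33.2 F n,up,y -1.9 1.4 4.2 F [ 0.7  4.7 -0.9]
tcp rel slot up,y,n mm [-4.000e-02  6.500e-01  4.497e+01] torque up,y,n [1.14 0.28 0.02]
```

Request:
{"op": "play_rows", "data": {"motion": [[-0.0003, 0.0008, 0, 0, 0, 0], [0.0024, 0.0008, -0.0043, 0, 0, 0], [0.0024, 0.0008, -0.0044, 0, 0, 0], [0, 0, 0, 0, 0, 0]]}}

```text
time: 13.5
position: [0.6161, 0.2261, 0.1078]
orientation: [0.559, 0.788, 0.212, 0.15]
ft_force: [-0.8, 3.6, -2.2]
width: 0.0075
grasp_force: 33.3
```

Run:
```python
from h import *
from workcell import arm
rel(arm.sense())
```

```text
t 13.5 pos [0.6161 0.2261 0.1078] w 0.0075 gf 33.3 F n,up,y -2.1 -0.8 3.6 F [-0.8  3.6 -2.2]
tcp rel slot up,y,n mm [-0.12  0.82 34.9 ] torque up,y,n [ 0.83  0.48 -0.02]
```

Request:
{"op": "play_rows", "data": {"motion": [[-0.0003, 0.0008, 0, 0, 0, 0], [0.0024, 0.0008, -0.0043, 0, 0, 0], [0.0024, 0.0008, -0.0044, 0, 0, 0], [0, 0, 0, 0, 0, 0]]}}

```text
time: 14.0
position: [0.6205, 0.2282, 0.099]
orientation: [0.559, 0.788, 0.212, 0.15]
ft_force: [-1.2, 0.8, -1.5]
width: 0.0075
grasp_force: 33.5
```

Run:
```python
from h import *
from workcell import arm
rel(arm.sense())
```

```text
t 14.0 pos [0.6205 0.2282 0.099 ] w 0.0075 gf 33.5 F n,up,y -0.8 -1.5 1.2 F [-1.2  0.8 -1.5]
tcp rel slot up,y,n mm [-0.23  1.35 24.85] torque up,y,n [ 0.02  0.5  -0.  ]
```

Request:
{"op": "play_rows", "data": {"motion": [[0.0013, 0.0005, -0.0024, 0, 0, 0], [0.0012, 0.0004, -0.0022, 0, 0, 0], [0, 0, 0, 0, 0, 0]]}}

```text
time: 14.38
position: [0.6229, 0.2292, 0.0946]
orientation: [0.559, 0.788, 0.212, 0.15]
ft_force: [-0.2, -0.5, -0.8]
width: 0.0074
grasp_force: 33.5
```

Run:
```python
from h import *
from workcell import arm
rel(arm.sense())
```

```text
t 14.375 pos [0.6229 0.2292 0.0946] w 0.0074 gf 33.5 F n,up,y -0.5 -0.7 -0.4 F [-0.2 -0.5 -0.8]
tcp rel slot up,y,n mm [-0.19  1.54 19.79] torque up,y,n [ 0.02  0.75 -0.01]
```

Request:
{"op": "play_rows", "data": {"motion": [[0, 0, 0, 0, 0, 0], [0, 0, 0, 0, 0, 0], [-0.005, -0.0018, 0.0092, 0, 0, 0], [-0.005, -0.0018, 0.0092, 0, 0, 0], [-0.0051, -0.0017, 0.0093, 0, 0, 0], [0, 0, 0, 0, 0, 0]], "claw": 0.03}}

```text
time: 15.12
position: [0.6082, 0.224, 0.1241]
orientation: [0.559, 0.787, 0.213, 0.151]
ft_force: [-0.0, -0.2, -0.1]
width: 0.0295
grasp_force: 0.0
```

Request:
{"op": "play_rows", "data": {"motion": [[0, 0, 0, 0, 0, 0], [0, 0, 0, 0, 0, 0], [0, 0, 0, 0, 0, 0]], "claw": 0.0}}

```text
time: 15.5
position: [0.6079, 0.224, 0.1223]
orientation: [0.559, 0.788, 0.212, 0.15]
ft_force: [0.5, -0.1, 1.1]
width: -0.0
grasp_force: 0.0
```

Run:
```python
from h import *
from workcell import arm
S=arm.snapshot("side");P=arm.sense();rel(P)
e=SL+.0015*yr+.0258*nf; C=cam(S)
m=lambda c,a,b:[c+i*a*up+j*b*yr for i,j in((1,1),(1,-1),(-1,-1),(-1,1))]
print("expected end",((proj(C,m(e,.004,.015))-[225,190])*6).round(0).tolist())
cv2.imwrite("pics/i2.png",cv2.resize(S["pixels"][190:270,225:305],(480,480),interpolation=cv2.INTER_CUBIC))
```

```text
t 15.55 pos [0.6079 0.224  0.1224] w 0.0 gf 0.0 F n,up,y 0.4 0.4 0.8 F [-0.1  0.8  0.5]
tcp rel slot up,y,n mm [-0.09  1.55 51.74] torque up,y,n [ 0.05  0.51 -0.02]
expected end [[227.0, 225.0], [223.0, 171.0], [249.0, 183.0], [254.0, 237.0]]
```

View pics/i2.png

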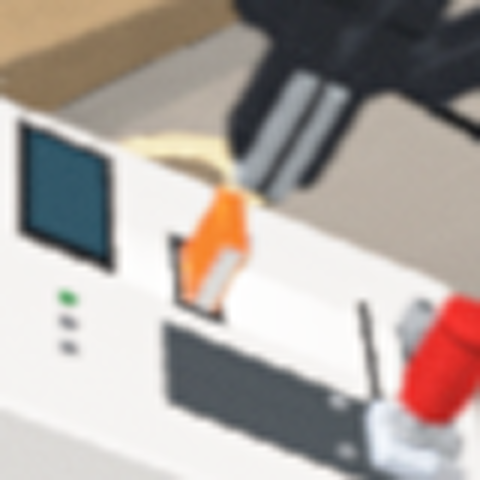

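The cartridge stands in the slot, orange end at about (235,205) and the shut fingertips right above. I'll push it in.

Request:
{"op": "play_rows", "data": {"motion": [[0.0024, 0.0008, -0.0043, 0, 0, 0], [0.0021, 0.0007, -0.0039, 0, 0, 0], [0.0019, 0.0006, -0.0034, 0, 0, 0], [0.0019, 0.0007, -0.0035, 0, 0, 0], [0, 0, 0, 0, 0, 0]]}}

```text
time: 16.18
position: [0.6162, 0.2268, 0.1072]
orientation: [0.559, 0.788, 0.212, 0.15]
ft_force: [-0.6, 0.9, -0.3]
width: -0.0004
grasp_force: 0.0
```

Run:
```python
from h import *
from workcell import arm
rel(arm.sense())
```

```text
t 16.175 pos [0.6162 0.2268 0.1072] w -0.0004 gf 0.0 F n,up,y -0.2 -0.4 1.0 F [-0.6  0.9 -0.3]
tcp rel slot up,y,n mm [-0.07  1.44 34.2 ] torque up,y,n [-0.04  0.48 -0.01]
```

Request:
{"op": "play_rows", "data": {"motion": [[0.0019, 0.0006, -0.0035, 0, 0, 0], [0.0019, 0.0007, -0.0034, 0, 0, 0], [0, 0, 0, 0, 0, 0]]}}

```text
time: 16.55
position: [0.62, 0.2281, 0.1002]
orientation: [0.559, 0.788, 0.212, 0.15]
ft_force: [-0.5, 0.6, -0.0]
width: -0.0001
grasp_force: 0.0
```

Run:
```python
from h import *
from workcell import arm
S=arm.snapshot("side");P=arm.sense();rel(P)
a=blob(S["pixels"],5,18,(245,205,290,250)); e=SL+.0015*yr; print(a[0],a[1],"end at tip would be",proj(cam(S),[P["position"]-.017*nf]),"mouth",proj(cam(S),[e]))
cv2.imwrite("pics/i3.png",cv2.resize(S["pixels"][190:270,225:305],(480,480),interpolation=cv2.INTER_CUBIC))
```

```text
t 16.6 pos [0.6201 0.2281 0.1004] w -0.0002 gf 0.0 F n,up,y -0.2 1.3 0.3 F [1.1 0.7 0.5]
tcp rel slot up,y,n mm [ 0.08  1.43 26.31] torque up,y,n [-0.08  0.52 -0.04]
[257.36666667 235.96666667] 30 end at tip would be [[260.019206   231.88795198]] mouth [[257.46993608 236.40093345]]
```

View pics/i3.png

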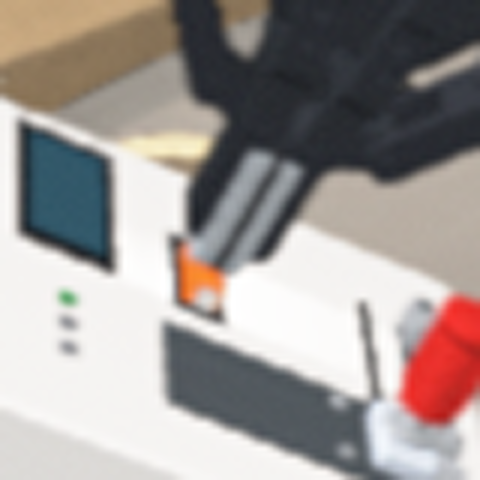

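I have used up my picture allowance (this one went one over), so I rely on force and numbers from here. The cartridge is following the tip in; only about 9 mm stands out.

Request:
{"op": "play_rows", "data": {"motion": [[0.0014, 0.0005, -0.0026, 0, 0, 0], [0.0014, 0.0005, -0.0026, 0, 0, 0], [0.0009, 0.0003, -0.0017, 0, 0, 0], [0, 0, 0, 0, 0, 0], [0, 0, 0, 0, 0, 0]]}}

```text
time: 17.23
position: [0.6239, 0.2294, 0.0938]
orientation: [0.559, 0.788, 0.212, 0.15]
ft_force: [0.4, -0.1, 0.3]
width: -0.0002
grasp_force: 0.3
```

Run:
```python
from h import *
from workcell import arm
rel(arm.sense())
```

```text
t 17.225 pos [0.6239 0.2294 0.0938] w -0.0002 gf 0.3 F n,up,y 0.1 0.4 -0.3 F [ 0.4 -0.1  0.3]
tcp rel slot up,y,n mm [ 0.22  1.4  18.52] torque up,y,n [-0.02  0.55 -0.03]
```

Request:
{"op": "play_rows", "data": {"motion": [[0.0005, 0.0002, -0.0009, 0, 0, 0], [0.0002, 0.0001, -0.0004, 0, 0, 0]]}}

```text
time: 17.48
position: [0.624, 0.2295, 0.0936]
orientation: [0.559, 0.788, 0.212, 0.15]
ft_force: [-20.4, -7.8, 27.5]
width: -0.0002
grasp_force: 18.0
```

Request:
{"op": "play_rows", "data": {"motion": [[0.0003, 0.0001, -0.0005, 0, 0, 0], [0, 0, 0, 0, 0, 0]]}}

```text
time: 17.73
position: [0.6241, 0.2295, 0.0936]
orientation: [0.559, 0.788, 0.212, 0.15]
ft_force: [-23.0, -8.2, 32.6]
width: -0.0001
grasp_force: 20.2
```

Run:
```python
from h import *
from workcell import arm
rel(arm.sense())
```

```text
t 17.725 pos [0.6241 0.2295 0.0936] w -0.0001 gf 20.2 F n,up,y 40.5 -4.9 -0.2 F [-23.   -8.2  32.6]
tcp rel slot up,y,n mm [ 0.32  1.43 18.24] torque up,y,n [-0.05  1.86  0.02]
```

Hard stop at 40 N: home. I'll back off and check the end numerically.

Request:
{"op": "play_rows", "data": {"motion": [[-0.0033, -0.0012, 0.0061, 0, 0, 0], [-0.0099, -0.0035, 0.0182, 0, 0, 0], [-0.0099, -0.0035, 0.0182, 0, 0, 0], [-0.0099, -0.0035, 0.0182, 0, 0, 0], [0, 0, 0, 0, 0, 0], [0, 0, 0, 0, 0, 0]]}}

```text
time: 18.48
position: [0.5919, 0.2181, 0.1522]
orientation: [0.559, 0.788, 0.212, 0.15]
ft_force: [-0.3, 0.6, -0.2]
width: -0.0004
grasp_force: 0.0
```

Run:
```python
from h import *
from workcell import arm
S=arm.snapshot("side");T=arm.snapshot("top");P=arm.sense();rel(P)
e=SL+.0014*yr
for im,C,box in((S,cam(S),(245,222,275,252)),(T,cam(T),(325,155,370,190))):
    try:
        a=blob(im["pixels"],5,18,box,120); print(a[0].round(1),a[1],a[2])
    except Exception as x: print("none")
    for n in(0,.001,.003,.006): print(n,proj(C,[e+n*nf]).round(1).tolist(),end=" ")
    q=np.array([e+i*.004*up+j*.015*yr for i,j in((1,1),(1,-1),(-1,-1),(-1,1))]); print("area",cv2.contourArea(proj(C,q).astype(np.float32)))
plan(P,np.array([.5516,.2667,.084])+.07*nf,rot(-nf,yr))
```

```text
t 18.575 pos [0.5917 0.2181 0.1517] w 0.0003 gf 0.0 F n,up,y 0.1 0.3 -0.1 F [0.3 0.  0.2]
tcp rel slot up,y,n mm [-0.37  1.35 85.79] torque up,y,n [-0.08  0.58  0.08]
[257.4 236.1] 57 ((257.0, 236.0), (10.0, 6.0), 90.0)
0 [[257.5, 236.4]] 0.001 [[257.7, 235.9]] 0.003 [[258.3, 234.9]] 0.006 [[259.1, 233.5]] area 39.54630536970217
[344.3 173.5] 53 ((344.2500305175781, 173.75003051757812), (5.375871658325195, 9.486830711364746), 71.56504821777344)
0 [[346.3, 172.9]] 0.001 [[346.4, 173.0]] 0.003 [[346.5, 173.1]] 0.006 [[346.8, 173.4]] area 57.650805780431256
shift mm [-73.1  37.   -7.1] turn deg [ 42.45  14.93 -77.93] rows>= 8.4
```

Request:
{"op": "play_rows", "data": {"motion": [[-0.0081, 0.0041, -0.0008, 4.717, 1.659, -8.659], [-0.0081, 0.0041, -0.0008, 4.717, 1.659, -8.659], [-0.0081, 0.0041, -0.0008, 4.717, 1.659, -8.659], [-0.0081, 0.0041, -0.0008, 4.717, 1.659, -8.659], [-0.0081, 0.0041, -0.0008, 4.717, 1.659, -8.659], [-0.0081, 0.0041, -0.0008, 4.717, 1.659, -8.659], [-0.0081, 0.0041, -0.0008, 4.717, 1.659, -8.659], [-0.0081, 0.0041, -0.0008, 4.717, 1.659, -8.659]], "claw": 0.05}}

```text
time: 19.58
position: [0.5266, 0.251, 0.1454]
orientation: [0.935, 0.242, 0.257, -0.021]
ft_force: [0.2, 0.1, 0.2]
width: 0.0496
grasp_force: 0.0
```

Request:
{"op": "play_rows", "data": {"motion": [[-0.0083, 0.0042, -0.0007, 4.714, 1.658, -8.658], [0, 0, 0, 0, 0, 0], [0, 0, 0, 0, 0, 0]]}}

```text
time: 19.95
position: [0.519, 0.2551, 0.1454]
orientation: [0.952, 0.162, 0.255, -0.043]
ft_force: [-0.5, 0.5, -0.9]
width: 0.05
grasp_force: 0.0
```

Run:
```python
from h import *
from workcell import arm
P=arm.sense();say(P); plan(P,[.5516,.2667,.084],rot(-nf,yr))
```

```text
t 19.95 pos [0.519  0.2551 0.1454] w 0.05 gf 0.0 F n,up,y -0.6 -0.7 0.6 F [-0.5  0.5 -0.9]
shift mm [ 32.6  11.6 -61.4] turn deg [0.06 0.   0.04] rows>= 1.0
```

Request:
{"op": "play_rows", "data": {"motion": [[0.0055, 0.0019, -0.0102, 0, 0, 0], [0.0055, 0.0019, -0.0102, 0, 0, 0], [0.0055, 0.0019, -0.0102, 0, 0, 0], [0.0054, 0.002, -0.0102, 0, 0, 0], [0.0054, 0.002, -0.0102, 0, 0, 0], [0.0053, 0.0019, -0.0104, 0, 0, 0], [0, 0, 0, 0, 0, 0]]}}

```text
time: 20.82
position: [0.5511, 0.2666, 0.0831]
orientation: [0.952, 0.162, 0.254, -0.043]
ft_force: [-0.1, 0.2, -0.5]
width: 0.0498
grasp_force: 0.0
```

Request:
{"op": "play_rows", "data": {"motion": [[0, 0, 0, 0, 0, 0], [0, 0, 0, 0, 0, 0], [0, 0, 0, 0, 0, 0], [0, 0, 0, 0, 0, 0]], "claw": 0.005, "force": 40}}

```text
time: 21.32
position: [0.5514, 0.2667, 0.0846]
orientation: [0.952, 0.162, 0.255, -0.043]
ft_force: [-2.7, -0.2, 4.1]
width: 0.0179
grasp_force: 39.1
```

Run:
```python
from h import *
from workcell import arm
P=arm.sense();say(P); d=P["position"]-[.5715,.2102,.0841]; print("rel start grip n,up,y",d@nf,d@up,d@yr)
```

```text
t 21.325 pos [0.5514 0.2667 0.0846] w 0.0179 gf 39.1 F n,up,y 4.8 -0.2 0.7 F [-2.7 -0.2  4.1]
rel start grip n,up,y 0.0005821446209183724 -2.1624499094330597e-05 0.06002394094950579
```

Lift 12.4 mm, carry −60 mm, then lower.

Request:
{"op": "play_rows", "data": {"motion": [[-0.003, -0.001, 0.0054, 0, 0, 0], [-0.003, -0.001, 0.0054, 0, 0, 0], [0, 0, 0, 0, 0, 0]]}}

```text
time: 21.7
position: [0.5453, 0.2647, 0.0955]
orientation: [0.952, 0.162, 0.255, -0.043]
ft_force: [2.9, 0.1, -1.1]
width: 0.0177
grasp_force: 39.0
```

Request:
{"op": "play_rows", "data": {"motion": [[0.005, -0.0142, 0, 0, 0, 0], [0.005, -0.0142, 0, 0, 0, 0], [0.005, -0.0141, 0, 0, 0, 0], [0.0048, -0.0141, 0, 0, 0, 0], [0, 0, 0, 0, 0, 0], [0, 0, 0, 0, 0, 0]]}}

```text
time: 22.45
position: [0.5656, 0.2074, 0.0952]
orientation: [0.952, 0.161, 0.255, -0.042]
ft_force: [3.5, 0.2, -1.7]
width: 0.0181
grasp_force: 39.4
```

Run:
```python
from h import *
from workcell import arm
P=arm.sense();say(P); d=P["position"]-[.5715,.2102,.0841]; print("rel start grip n,up,y",d@nf,d@up,d@yr)
```

```text
t 22.45 pos [0.5656 0.2074 0.0952] w 0.0181 gf 39.4 F n,up,y -3.1 2.0 -1.0 F [ 3.5  0.2 -1.7]
rel start grip n,up,y 0.012829911302717389 -0.00011769085317851645 -0.00065512170440584
```

Request:
{"op": "play_rows", "data": {"motion": [[0.0028, 0.0013, -0.0054, 0, 0, 0], [0.003, 0.001, -0.0054, 0, 0, 0], [0, 0, 0, 0, 0, 0], [0, 0, 0, 0, 0, 0]]}}

```text
time: 22.95
position: [0.5711, 0.2107, 0.0844]
orientation: [0.952, 0.162, 0.256, -0.043]
ft_force: [-2.2, -1.4, 9.6]
width: 0.0179
grasp_force: 40.1
```

Run:
```python
from h import *
from workcell import arm
P=arm.sense();say(P); d=P["position"]-[.5715,.2102,.0841]; print("rel start grip n,up,y",d@nf,d@up,d@yr)
```

```text
t 22.95 pos [0.5711 0.2107 0.0844] w 0.0179 gf 40.1 F n,up,y 9.6 2.6 -0.6 F [-2.2 -1.4  9.6]
rel start grip n,up,y 0.0003715707998922065 -3.516172182317123e-05 0.0005826565506245781
```

Down in the notch it started in. I'll release, back off and check.

Request:
{"op": "play_rows", "data": {"motion": [[0, 0, 0, 0, 0, 0], [0, 0, 0, 0, 0, 0], [-0.0053, -0.0018, 0.0096, 0, 0, 0], [-0.0106, -0.0036, 0.0192, 0, 0, 0], [-0.0106, -0.0036, 0.0192, 0, 0, 0], [-0.0106, -0.0036, 0.0192, 0, 0, 0], [-0.0106, -0.0036, 0.0192, 0, 0, 0], [0, 0, 0, 0, 0, 0]], "claw": 0.05}}

```text
time: 23.95
position: [0.5233, 0.1942, 0.1724]
orientation: [0.952, 0.162, 0.256, -0.043]
ft_force: [0.4, 0.7, -0.0]
width: 0.0496
grasp_force: 0.0
```

Request:
{"op": "play_rows", "data": {"motion": [[-0.03, 0.01, 0.04, 0, 0, 0], [-0.03, 0.01, 0.04, 0, 0, 0], [-0.03, 0.01, 0.04, 0, 0, 0], [0, 0, 0, 0, 0, 0], [0, 0, 0, 0, 0, 0]]}}

```text
time: 24.58
position: [0.4331, 0.2242, 0.2898]
orientation: [0.952, 0.162, 0.255, -0.043]
ft_force: [-0.5, 0.7, 0.9]
width: 0.05
grasp_force: 0.0
```

Run:
```python
from h import *
from workcell import arm
S=arm.snapshot("side");T=arm.snapshot("top");say(arm.sense())
S0=cv2.imread("pics/side0.png");T0=cv2.imread("pics/top0.png")
for n,lo,hi,bs,bt in(("red",0,4,(285,215,312,245),(340,190,372,215)),("blue",105,130,(365,268,388,297),(302,262,326,284)),("lime",50,65,(255,295,300,335),(220,200,255,230)),("orange in slot",5,18,(245,222,275,252),(325,155,370,190))):
    for k,(A,B,b) in enumerate(((S0,S["pixels"],bs),(T0,T["pixels"],bt))):
        try: print(n,"side" if k==0 else "top",blob(A,lo,hi,b)[:2] if n[0]!="o" else "",blob(B,lo,hi,b)[:2])
        except Exception: print(n,k,"none seen")
for n,A,B,b in(("dome",S0,S["pixels"],(338,218,360,258)),("dropper",S0,S["pixels"],(318,340,346,384)),("gate",S0,S["pixels"],(235,215,300,260))):
    x0,y0,x1,y1=b; print(n,"mean diff",cv2.absdiff(A,B)[y0:y1,x0:x1].mean())
```

```text
t 24.675 pos [0.433  0.2238 0.2889] w 0.0502 gf 0.0 F n,up,y -0.5 -0.6 -0.4 F [-0.1 -0.5 -0.8]
red side (array([296.40932642, 230.69430052]), 193) (array([296.39795918, 230.46428571]), 196)
red top (array([357.42696629, 201.87640449]), 89) (array([357.89772727, 201.64772727]), 88)
blue side (array([374.97674419, 281.11627907]), 129) (array([374.97674419, 281.11627907]), 129)
blue top (array([313.15789474, 273.57894737]), 57) (array([313.17241379, 273.55172414]), 58)
lime side (array([278.38443396, 319.60613208]), 424) (array([278.26666667, 319.71904762]), 420)
lime top (array([234.86904762, 212.69047619]), 84) (array([234.4047619 , 213.04761905]), 84)
orange in slot side  (array([258. , 240.5]), 6)
orange in slot top  (array([nan, nan]), 0)
dome mean diff 0.7503787878787879
dropper mean diff 0.637987012987013
gate mean diff 2.06005698005698h.py:12: RuntimeWarning: Mean of empty slice.
  m&=k; ys,xs=np.nonzero(m); return np.array([xs.mean(),ys.mean()]),len(xs),cv2.minAreaRect(np.c_[xs,ys].astype(np.float32))
  ret = ret.dtype.type(ret / rcount)
```

```bash
python3 -c "
from workcell import arm
print(arm.sign_off())"
```

```text
the job is handed in; nothing more can be done
None
```

The job is handed in with every step carried out: the orange cartridge was pushed to a hard stop in the slot, the knob is back in its starting notch with the gate shut, and the last camera check showed the blue cartridge and the three bottles unmoved. I have no verdict from the judging, and I viewed 11 pictures, one over the limit of 10.

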